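Press the label holder home behind the rack's lip

TASK

First turn the rack's clamp knob counterclockwise (seen from above) a full quarter turn to its stop, so that its keeper blade swings off the label slot. Then take the label holder out of its parking stand, slide its lower edge down into the slot behind the rack's front lip with the label window facing out to the front, and push it straight down against the spring until it is fully home. Finish holding it pressed down there, still gripped or pushed (do not let go), and leave the other things where they stand.

Things in the scene. Friction and masses are not known exactly. Their poses are not given: they have to be found in the camera images.
- label_holder: White plastic label holder: upright plate 6 mm thick (x), 60 wide (y), 60 high, topped by a ribbed grip block 12 thick (x), 44 wide (y), 57 to 87 mm above the origin. Origin: centre of its bottom edge; z up, -x is the side with the label window. About 70 g. Starts upright in the stand, bottom 6 mm above the worktop. Take it by the grip block, fingers closing along x.
- label_window (a point): Centre of the holder's paper label window, on the -x face of the holder, 43.5 mm above its bottom edge.
- parking_stand: Fixed low aluminium stand, foot 50 x 84 x 6 mm, with a slot 7.4 mm (x) by 64 mm (y), open upward, floor 6 mm and rim 24 mm above the worktop. Origin: worktop level under the slot's centre; the slot runs along its y.
- label_rack: Fixed low sample rack with a label slot along its front. Origin: worktop level under the slot's centre; x to the back (away from the robot), y along the slot. Slot: x -4 to 4, y -33 to 33 mm, open upward. Behind it a wall 6 mm thick, top z = 52 mm. Grey deck x 10 to 120, y -85 to 75, top z = 24 mm; loose vessels up to 90 mm tall stand on it from x = 55 mm on.
- slot_mouth (a point): Centre of the slot at the height of the lip's top, 40 mm above the worktop. The front lip (rack x -14 to -4 mm) carries a thin guide that flares forward from there to z = 50 mm, so a plate coming down a little too far forward is led into the slot.
- spring_ledge (a joint): Spring-loaded steel ledge on which the holder's bottom edge lands in the slot. 0 = up (its top 22 mm above the worktop), grows as it is pressed down, 0.010 m at its solid stop (fully home; the holder's bottom then 12 mm above the worktop). Takes about 3 N to start and 9 N to hold fully down.
- clamp_knob (a joint): Clamp knob, rad. 0 = locked: its steel keeper blade lies across the slot's mouth. Grows as the knob turns counterclockwise seen from above, to its stop at 1.57: blade points forward (rack -x), slot clear. It stays where it is left; about 0.06 N m to turn.
- clamp_grip (a point): Grip point on the knob's vertical axis, 82 mm above the worktop, at rack x = 0, y = -62 mm. The black grip bar is 40 mm long, 12 thick, from 63 to 95 mm above the worktop, along the point's y (along the slot at joint value 0). The keeper blade below it (16 mm wide, 54 to 58 mm above the worktop) reaches 47 mm from the axis along the point's +y.
- deck_cup: bystander: clear cup with lid knob, 39 x 90 mm, on the rack's deck; origin at its underside's centre
- deck_beaker: bystander: small clear beaker, 42 x 46 mm, on the rack's deck; origin at its underside's centre
- vial_by_rack: bystander: vial with white cap, 20 x 53 mm, standing at the left (+y) of the rack; origin at its underside's centre
- small_dish: bystander: clear dish with lid, 90 x 15 mm, lying at the far left; origin at its underside's centre
- steel_tweezers: bystander: tweezers 119 mm long, lying at the right of the stand; origin at its underside's centre
Mind the look-alikes: they are no part of the job. What is shaped like the label_rack but green is not meant.

How it is judged:
By the outcome, as a careful person would: the job done as asked, in the order asked, and still so for the second after the job is handed in, while the arm keeps its last pose, push and grip.
It also fails if it takes over 51 s, if anything falls off the work surface, if the arm or the gripper's body presses on something with over 40 N, if the wrist force passes 120 N, or if a joint passes its speed limit or range.

ROBOT

A 7-joint arm with a two-finger parallel gripper is mounted at the origin on a cart in front of the work surface, level with it; the furniture and walls round the work are solid. World frame = base frame: x ahead of the robot, y to its left, z up, the work surface at z = 0. Lengths are in mm, angles in rad, forces in N, time in s.
With the tool pointing down it reaches from about 350 to 900 mm from the base axis. Payload 19.9 kg.
Tool frame: the origin (TCP) lies midway between the tips of the shut fingers; the grasp point (between the pads) lies 19 mm behind it (ctrl.grip_depth is the distance from the TCP to the grasp point, in mm); z points along the fingers, x is the direction in which the jaws open and shut, and the axes are right-handed (so a half turn about z gives the same grasp; the last joint's range is limited). The gripper opens to 94 mm and grips with 3 to 60 N. Pads are 16 mm wide; open, the fingers measure 119 mm over their backs; the gripper's body (75 mm by 177 mm) begins 78 mm behind the grasp point.
Start: joints at [1.109, 0.417, -0.01, 1.614, 0.005, 1.111, -0.053], TCP at [255.298, -570.457, 205.425] pointing down, gripper open.
Joint ranges: [-2.81, 2.81], [-0.39, 2.02], [-1.27, 1.25], [0.06, 2.57], [-1.19, 4.33], [0.19, 2], [-2.82, 2.82]. Speed limits (rad/s): [1.89, 1.89, 2.39, 2.39, 3.01, 3.01, 3.01].

INTERFACE

Orientations are given as a 3x3 rotation matrix whose columns are the frame's x, y, z axes.
In Python, from plant import ctrl gives the robot as it stands. The module is installed in compiled form; this text tells all that it offers. Calls block until the motion is done:
- ctrl.goto(position, orientation): joint-space move of the TCP to a pose.
- ctrl.move_linear(position, frame=None, rate=150): straight line of the TCP; frame=None keeps the orientation; rate is the mean speed in mm/s.
- ctrl.goto_joints(angles): joint-space move.
- ctrl.command_gripper(opening, f_grip=None): finger opening in mm; f_grip is the grip in N (None keeps the last); returns when the fingers have stopped.
- ctrl.pause(seconds).
- ctrl.solve_ik(position, orientation): joint angles nearest the present ones, or None.
- ctrl.observe(): the state.
- ctrl.get_image(name): name is "scene" or "top"; returns a dict with "img" (480x640x3 uint8, red, green, blue), "mtx" (3x3 intrinsics, pixels), "k1" (the pictures are not rectified: a ray, as slopes to the right and down, at radius r is drawn at 1 + k1 r^2 times it, then the intrinsics apply), "origin" and "orientation" of the camera in the world. Camera axes: x right, y up, looking along -z (the intrinsics and any distortion apply to the point x, -y, -z); pixel columns grow to the right and rows downward; lengths in mm; the calibration is good to about 2 mm. A picture is of the moment at which its call begins. There is no depth.
A pose or a line that the arm cannot do raises ctrl.IKError and nothing moves.
- ctrl.close_job(): hands the job in, once; it reports no verdict.
The state is a dict: "t": time; "joint_pos": joint angles; "joint_vel": joint speeds; "joint_torque": joint torques, N m; "eef_pos": TCP position; "ee_rot": TCP orientation; "wrist_force": force on the tool from outside, world axes, zero at the start; "torque": the same for the moment, N m; "width": finger opening in mm.
Only numpy, scipy, OpenCV 4.12 (cv2) and the standard library are available. Lean on these libraries where they do the work, as an engineer would, in place of code of your own. Each camera call takes 0.05 s, during which the arm holds its last target.

## Working session

There is one attempt and no reset: what is moved stays moved. The work goes in short steps, each a Python script; the robot and the scene stay as the last script left them, time stands still between calls to the robot, and variables do not carry over. Pictures are saved under pics/ and viewed, and the job is handed in when it is done.

```bash
mkdir -p pics; cat > h.py <<'E'
import numpy as np, cv2, pickle
def snap(ctrl,name,tag):
    d=ctrl.get_image(name); cv2.imwrite(f'pics/{tag}.png',d['img'][:,:,::-1]); pickle.dump(d,open(f'pics/{tag}.pkl','wb')); return d
def load(tag): return pickle.load(open(f'pics/{tag}.pkl','rb'))
def proj(d,P):
    P=np.atleast_2d(P).astype(float); c=(P-np.array(d['origin']))@np.array(d['orientation'])
    s=np.stack([c[:,0]/-c[:,2],-c[:,1]/-c[:,2]],1); r2=(s**2).sum(1,keepdims=True); s=s*(1+d['k1']*r2)
    K=np.array(d['mtx']); return s*[K[0,0],K[1,1]]+K[:2,2]
def back(d,uv,z):
    K=np.array(d['mtx']); uv=np.atleast_2d(uv).astype(float)
    t=(uv-K[:2,2])/[K[0,0],K[1,1]]; s=t.copy()
    for _ in range(30): s=t/(1+d['k1']*(s**2).sum(1,keepdims=True))
    R=np.array(d['orientation']); o=np.array(d['origin'])
    ray=np.stack([s[:,0],-s[:,1],-np.ones(len(s))],1)@R.T
    return o+ray*((z-o[2])/ray[:,2])[:,None]
E
python3 - <<'E'
from plant import ctrl
from h import *
for n in('scene','top'):
    d=snap(ctrl,n,n+'0'); print(n,d['mtx'],d['k1'],d['origin'],np.round(d['orientation'],3))
print(ctrl.observe()['t'],ctrl.observe()['wrist_force'])
E
```

```text
scene [[496.54253627   0.         323.99504384]
 [  0.         496.54253627 242.40392457]
 [  0.           0.           1.        ]] -0.02217924145023928 [-56.25494969 865.26109    837.79136021] [[-0.593  0.567 -0.572]
 [-0.805 -0.416  0.423]
 [ 0.002  0.711  0.703]]
top [[518.51375946   0.         321.46335514]
 [  0.         518.51375946 245.92675718]
 [  0.           0.           1.        ]] 0.0033760793524824505 [ 321.19834812  391.59090668 1148.14804944] [[ 0.115  0.973 -0.198]
 [-0.993  0.113 -0.024]
 [-0.001  0.2    0.98 ]]
0.1 [-0.04736535 -0.11704705  0.37896095]
```

View pics/scene0.png

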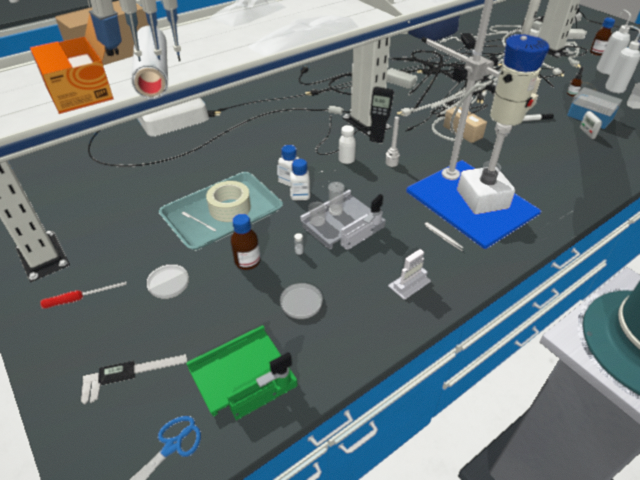

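View pics/top0.png

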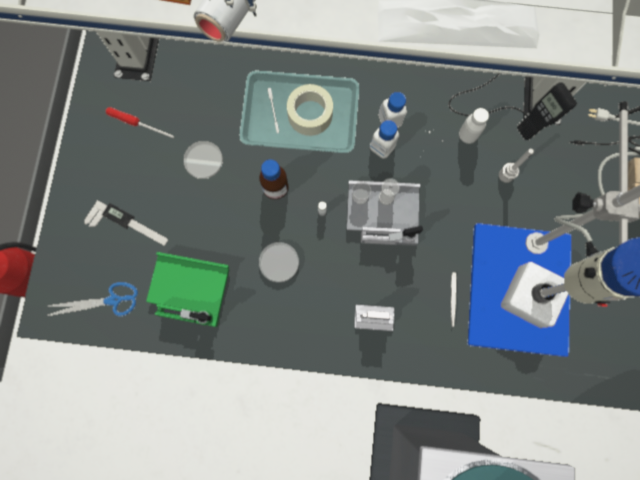

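```bash
python3 - <<'E'
from h import *
a=load('top0')['img'][:,:,::-1]; b=load('scene0')['img'][:,:,::-1]
A=cv2.resize(a[165:255,335:435],(800,720)[:2] and (660,594),interpolation=cv2.INTER_CUBIC)
B=cv2.resize(a[290:345,340:410],None,fx=10,fy=10,interpolation=cv2.INTER_CUBIC)
C=cv2.resize(b[170:260,290:400],(726,594),interpolation=cv2.INTER_CUBIC)
D=cv2.resize(b[240:305,380:440],None,fx=9,fy=9,interpolation=cv2.INTER_CUBIC)
for n,i in zip('ABCD',(A,B,C,D)): cv2.imwrite(f'pics/z{n}.png',i)
d=load('top0')
for n,p,z in [('grip',(413,231),95),('slot L',(364,237),52),('standtopL',(356,330),6),('stand',(374,315),24),('holder',(376,313),93)]: print(n,back(d,p,z))
E
```

```text
grip [[587.47338798 231.86531801  95.        ]]
slot L [[572.87680452 329.5998477   52.        ]]
standtopL [[375.21138498 323.80386702   6.        ]]
stand [[410.56888006 289.62121106  24.        ]]
holder [[409.55108464 292.24370872  93.        ]]
```

View pics/zA.png

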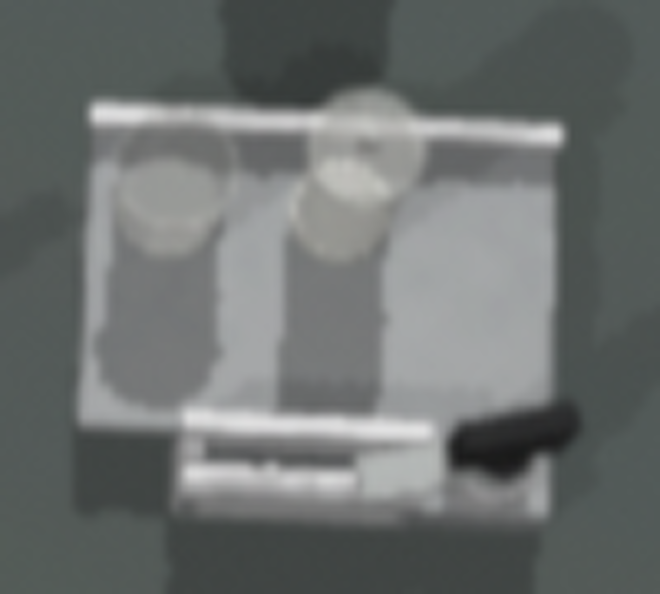

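View pics/zB.png

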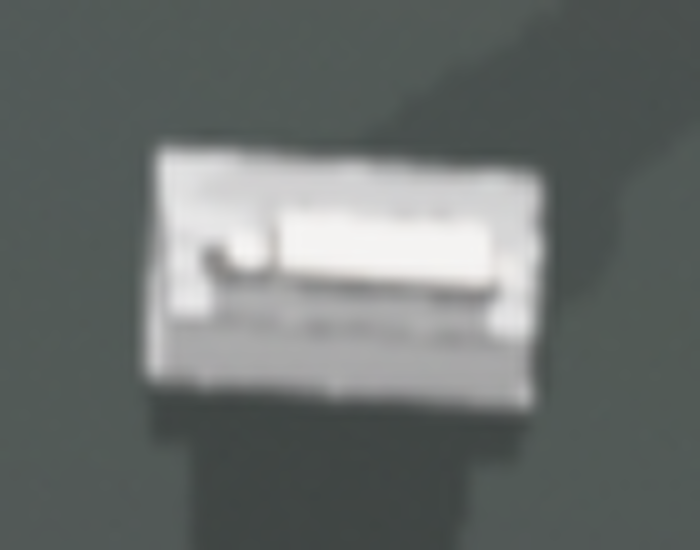

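View pics/zC.png

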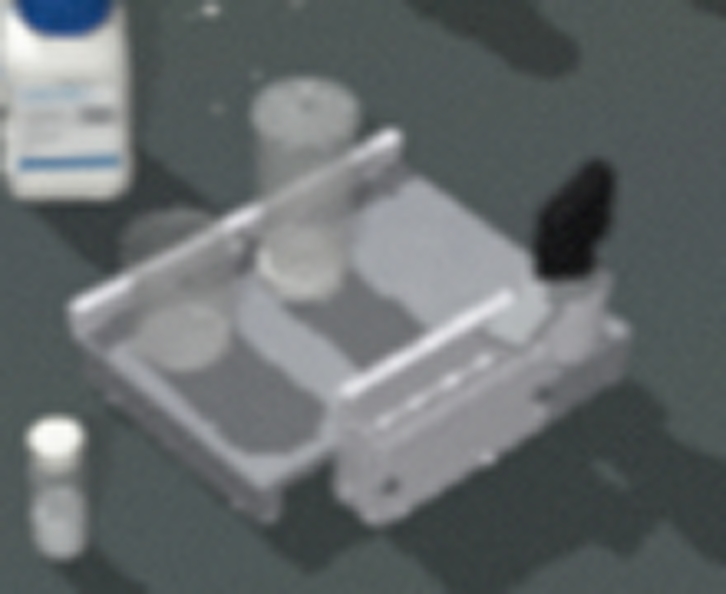

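View pics/zD.png

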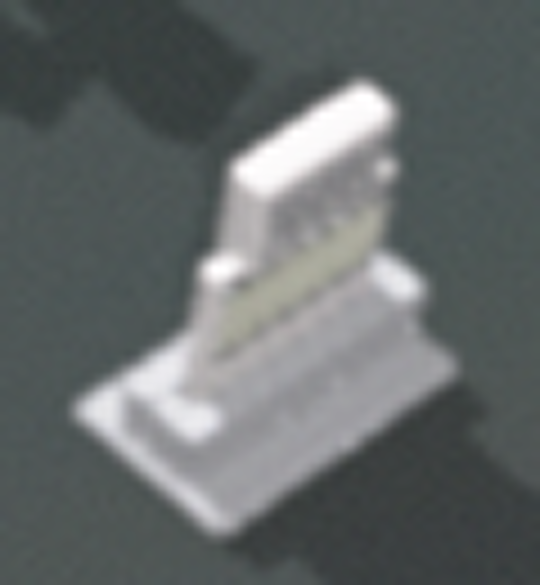

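```bash
python3 - <<'E'
from h import *
t=load('top0'); s=load('scene0')
A=lambda u,v:(335+(u+.5)/6.6-.5,165+(v+.5)/6.6-.5)
C=lambda u,v:(290+(u+.5)/6.6-.5,170+(v+.5)/6.6-.5)
B=lambda u,v:(340+(u+.5)/10-.5,290+(v+.5)/10-.5)
D=lambda u,v:(380+(u+.5)/9-.5,240+(v+.5)/9-.5)
def p(n,d,uv,z): print(n,np.round(back(d,uv,z)[0],1))
p('deckFL t',t,A(80,425),24); p('deckFL s',s,C(262,470),24)
p('wallL t',t,A(185,421),52);p('wallR t',t,A(432,431),52)
p('wallL s',s,C(343,388),52);p('wallR s',s,C(510,296),52)
p('bar L t',t,A(458,435),95);p('bar R t',t,A(572,410),95)
p('blade c1',t,A(358,458),58);p('blade c2',t,A(362,492),58);p('blade r',t,A(442,497),58)
p('deckR t',t,A(553,185),24);p('deckR2 t',t,A(550,390),24);p('deckL2',t,A(98,170),24)
for n,z,q in [('st bl',6,(158,148)),('st br',6,(542,175)),('st fr',6,(532,408)),('st fl',6,(150,378))]: p(n,t,B(*q),z)
for n,z,q in [('st L',6,(75,410)),('st front',6,(222,532)),('st R',6,(458,365))]: p(n+' s',s,D(*q),z)
for n,q in [('grip bl',(280,210)),('br',(492,222)),('fr',(490,290)),('fl',(278,275))]: p(n,t,B(*q),93)
for n,q in [('grip L',(232,165)),('front',(248,195)),('R',(398,112)),('back',(360,82))]: p(n+' s',s,D(*q),93)
E
```

```text
deckFL t [593.1 368.1  24. ]
deckFL s [603.1 362.9  24. ]
wallL t [591.6 334.5  52. ]
wallR t [597.6 253.5  52. ]
wallL s [596.5 332.7  52. ]
wallR s [599.3 254.   52. ]
bar L t [586.4 250.6  95. ]
bar R t [598.6 215.5  95. ]
blade c1 [584.3 277.5  58. ]
blade c2 [573.1 275.2  58. ]
blade r [574.5 249.1  58. ]
deckR t [695.6 216.2  24. ]
deckR2 t [623.4 211.6  24. ]
deckL2 [683.1 371.4  24. ]
st bl [430.4 330.9   6. ]
st br [434.2 246.6   6. ]
st fr [383.7 244.3   6. ]
st fl [380.5 327.5   6. ]
st L s [430.4 331.2   6. ]
st front s [381.2 328.3   6. ]
st R s [385.4 245.4   6. ]
grip bl [412.5 309.7  93. ]
br [415.  266.9  93. ]
fr [401.4 266.   93. ]
fl [399.4 308.8  93. ]
grip L s [413.6 308.8  93. ]
front s [404.4 312.3  93. ]
R s [403.2 265.9  93. ]
back s [415.5 266.1  93. ]
```

```bash
cat > ov.py <<'E'
from h import *
def T(x,y,a): 
    c,s=np.cos(a),np.sin(a); return np.array([[c,-s,0],[s,c,0],[0,0,1]]),np.array([x,y,0.])
def box(x0,x1,y0,y1,z0,z1):
    P=[(x,y,z) for z in(z0,z1) for x,y in((x0,y0),(x1,y0),(x1,y1),(x0,y1))]
    E=[(i,(i+1)%4) for i in range(4)]+[(4+i,4+(i+1)%4) for i in range(4)]+[(i,i+4) for i in range(4)]
    return [(np.array(P[a],float),np.array(P[b],float)) for a,b in E]
def draw(d,items,win,k,out):
    x0,y0,x1,y1=win
    im=cv2.resize(np.ascontiguousarray(d['img'][y0:y1,x0:x1,::-1]),None,fx=k,fy=k,interpolation=cv2.INTER_CUBIC)
    for (R,o),segs,col in items:
        for a,b in segs:
            q=(proj(d,np.array([a,b])@R.T+o)-[x0,y0]+.5)*k-.5
            cv2.line(im,tuple(int(v) for v in np.round(q[0]*16)),tuple(int(v) for v in np.round(q[1]*16)),col,1,cv2.LINE_AA,4)
    cv2.imwrite(out,im)
def knob(rack,th):
    R,o=rack; c=R@np.array([0,-62,0.])+o; a=np.arctan2(R[1,0],R[0,0])+th
    return T(c[0],c[1],a)
def rackitems(rack,th):
    return [(rack,box(10,120,-85,75,24,24)[:4],(0,255,255)),(rack,box(4,10,-33,33,52,52)[:4],(0,0,255)),(rack,box(-14,-4,-33,33,40,40)[:4],(255,0,255)),
     (knob(rack,th),box(-6,6,-20,20,63,95),(0,255,0)),(knob(rack,th),box(-8,8,0,47,58,58)[:4],(255,128,0))]
E
python3 - <<'E'
from ov import *
rk=T(589,293.4,.05); st=T(407.2,287.4,.042)
si=[(st,box(-25,25,-42,42,6,6)[:4],(0,255,255)),(st,box(-6,6,-22,22,63,93),(0,0,255)),(st,box(-3,3,-30,30,24,66),(0,200,0))]
t=load('top0');s=load('scene0')
draw(t,rackitems(rk,.26),(335,165,435,255),7,'pics/o1.png');draw(s,rackitems(rk,.26),(290,170,400,260),6.6,'pics/o2.png')
draw(t,si,(340,290,410,345),8,'pics/o3.png');draw(s,si,(380,240,440,305),8,'pics/o4.png')
a=[cv2.imread(f'pics/o{i}.png') for i in(3,4)]
h=max(x.shape[0] for x in a); a=[cv2.copyMakeBorder(x,0,h-x.shape[0],0,0,0) for x in a]
m=np.hstack(a); cv2.imwrite('pics/o34.png',cv2.resize(m,None,fx=.76,fy=.76))
E
```

```text
(no output)
```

View pics/o1.png

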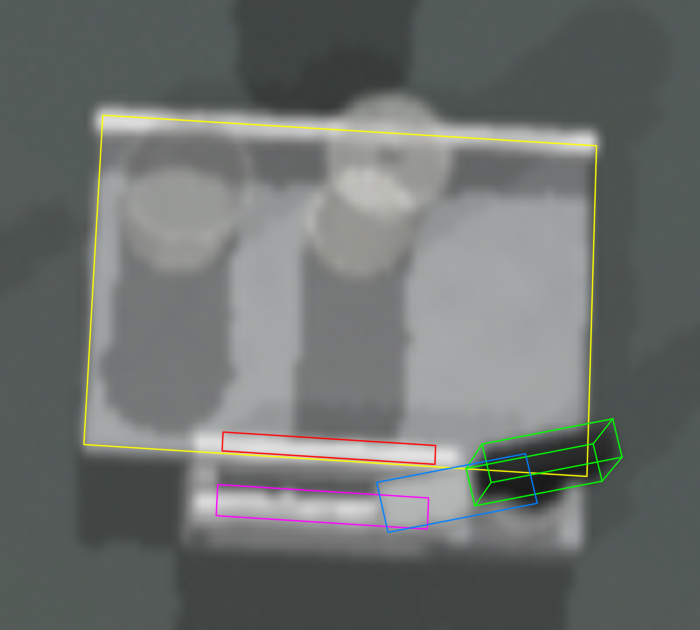

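View pics/o2.png

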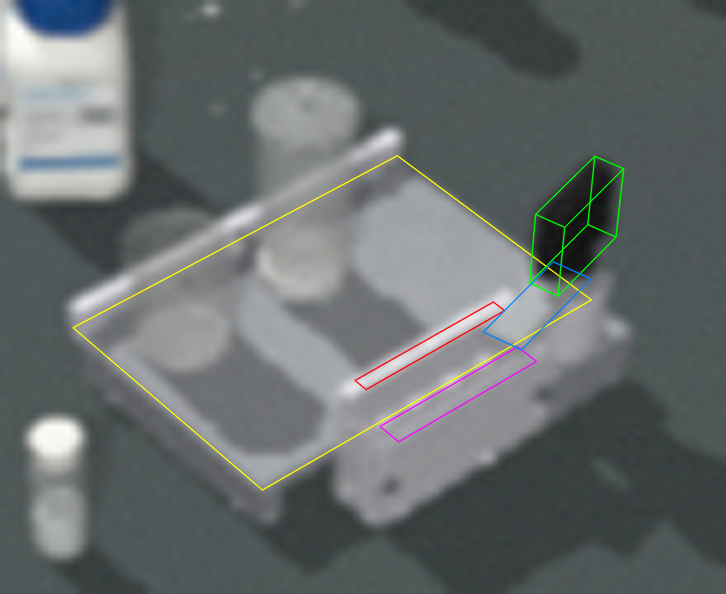

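View pics/o34.png

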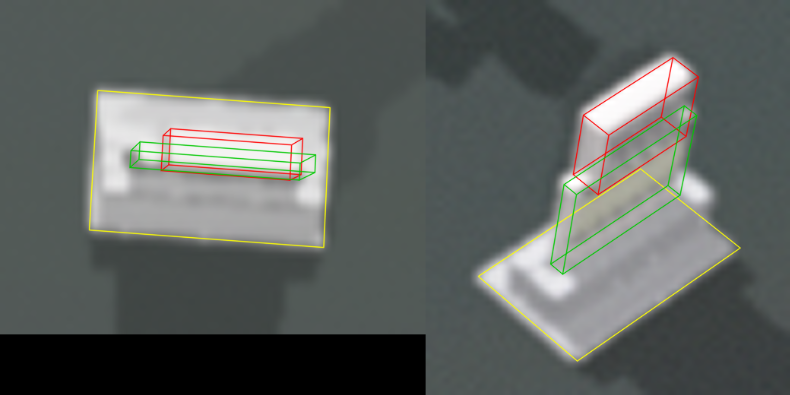

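```bash
python3 - <<'E'
from h import *
from plant import ctrl
t=load('top0');s=load('scene0')
for n,d,q,z in [('base t',t,(535,297),40),('base s',s,(487,190),40),('rodbase t',t,(537,243),10),('rodbase s',s,(450,175),10),('mat corners',t,(470,345),2),('',t,(568,355),2),('',t,(475,225),2)]: print(n,np.round(back(d,q,z)[0]))
for z in range(100,500,50): print(z,np.round(back(s,(525,50),z)[0]),np.round(back(t,(635,265),z)[0]))
def R(a):
    c,s=np.cos(a),np.sin(a); return np.array([[c,s,0],[s,-c,0],[0,0,-1.]])
print(np.round(ctrl.observe()['ee_rot'],3))
for a in (.31,.31+1.31,.31-np.pi,.31+1.31-np.pi): 
  print(a,ctrl.solve_ik([594,231,63],R(a)))
for p in ([350,-280,300],[380,0,300],[360,230,300],[330,-330,300]): print(p,ctrl.solve_ik(p,R(.31)))
E
```

```text
base t [487. -47.  40.]
base s [500. -66.  40.]
rodbase t [613. -59.  10.]
rodbase s [625. -69.  10.]
mat corners [372.  75.   2.]
 [ 375. -137.    2.]
 [641.  79.   2.]
100 [ 902. -721.  100.] [ 567. -223.  100.]
150 [ 837. -614.  150.] [ 555. -194.  150.]
200 [ 772. -506.  200.] [ 544. -165.  200.]
250 [ 707. -399.  250.] [ 532. -135.  250.]
300 [ 642. -291.  300.] [ 520. -106.  300.]
350 [ 577. -184.  350.] [508. -77. 350.]
400 [512. -76. 400.] [497. -47. 400.]
450 [447.  31. 450.] [485. -18. 450.]
[[ 0.408 -0.913 -0.001]
 [-0.913 -0.408  0.001]
 [-0.001  0.    -1.   ]]
0.31 [ 0.11907398  0.73197672 -0.77170054  1.66914274  0.59190734  0.98874289
 -0.55144499]
1.62 [ 0.13716413  0.7436964  -0.80125866  1.66853173  0.61628478  0.99960372
  0.74177308]
-2.831592653589793 [ 0.29261107  0.89282936 -1.08884767  1.6635677   0.86256424  1.14004524
  2.41490999]
-1.521592653589793 [-0.01381396  0.66626912 -0.5669108   1.67380732  0.42758812  0.92798961
 -2.26609171]
[350, -280, 300] [ 0.98070604  0.02065466 -0.37828599  1.89232359  0.00809311  1.23008465
  0.90978882]
[380, 0, 300] [ 0.69492735 -0.14091554 -0.69079086  2.01430895 -0.09483788  1.23757996
  0.35012702]
[360, 230, 300] [ 0.30956747 -0.01446205 -0.9272379   1.92102277 -0.01227815  1.22927195
 -0.3035078 ]
[330, -330, 300] [ 1.05539423  0.05752091 -0.34916232  1.85545477  0.02085348  1.23214898
  1.00983501]
```

```bash
cat >> h.py <<'E'
def R(a):
    c,s=np.cos(a),np.sin(a); return np.array([[c,s,0],[s,-c,0],[0,0,-1.]])
E
python3 - <<'E'
from plant import ctrl
from h import *
o=ctrl.observe(); u=np.array([255.3,-570.5]);u/=np.linalg.norm(u)
R0=np.array(o['ee_rot'])
for r in(360,400):
  for z in(350,430,500):
    print(r,z,np.round(ctrl.solve_ik([*(u*r),z],R0) if ctrl.solve_ik([*(u*r),z],R0) is not None else 0,3))
E
```

```text
360 350 [ 1.099 -0.201 -0.029  1.98  -0.006  1.363 -0.078]
360 430 [ 1.097 -0.221 -0.026  1.824 -0.006  1.54  -0.078]
360 500 [ 1.095 -0.215 -0.023  1.67  -0.005  1.688 -0.079]
400 350 [ 1.1   -0.117 -0.024  1.911 -0.003  1.349 -0.073]
400 430 [ 1.098 -0.139 -0.021  1.758 -0.003  1.524 -0.073]
400 500 [ 1.095 -0.136 -0.019  1.605 -0.003  1.673 -0.074]
```

```bash
python3 - <<'E'
from plant import ctrl
from h import *
ctrl.goto_joints([1.097,-.221,-.02,1.824,0,1.54,-.05]); print(ctrl.observe()['t'])
ctrl.goto_joints([-.40,-.221,0,1.824,0,1.54,-.1]); print(ctrl.observe()['t'])
ctrl.command_gripper(50,20)
print(ctrl.solve_ik([593.5,231.5,180],R(.31)))
ctrl.goto([593.5,231.5,180],R(.31))
o=ctrl.observe(); print(o['t'],o['eef_pos'],o['joint_pos'],o['wrist_force'],o['width'])
snap(ctrl,'top','t1');snap(ctrl,'scene','s1')
E
```

```text
1.4083
3.5417
[-0.42388562  0.46199027  0.00500167  1.60738634 -0.0025384   1.07222239
 -0.10819448]
5.7667 [593.69809914 231.46705202 181.33134998] [-0.42378247  0.46007383  0.00507221  1.60711635 -0.00252847  1.07278216
 -0.10820824] [0.82300492 0.4585163  0.11150904] 49.908677908789834
```

View pics/s1.png

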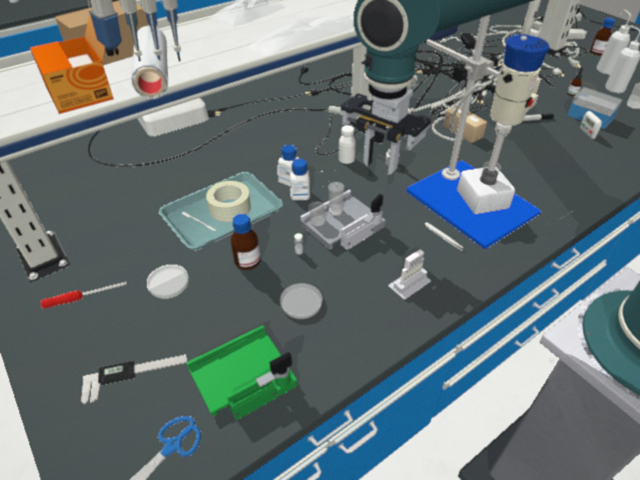

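View pics/t1.png

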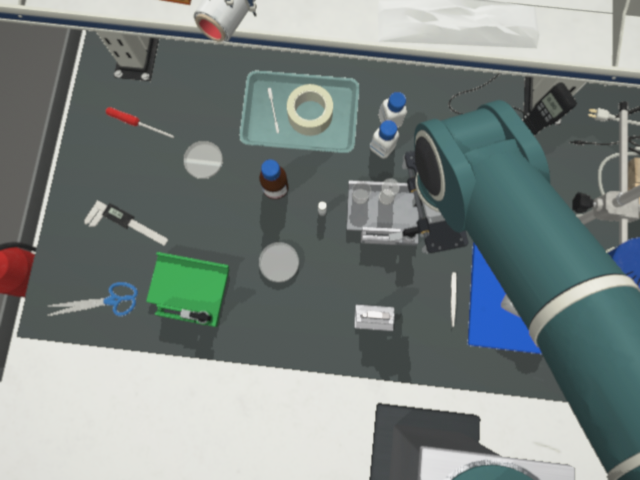

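```bash
python3 - <<'E'
from ov import *
s=load('s1');t=load('t1')
g=T(593.7,231.5,.31)
f=[(g,box(25,37,-8,8,181,200),(0,0,255)),(g,box(-37,-25,-8,8,181,200),(0,255,255))]
draw(s,f+rackitems(T(590.3,293.4,.05),.26),(290,110,420,260),4,'pics/o5.png')
E
```

```text
(no output)
```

View pics/o5.png

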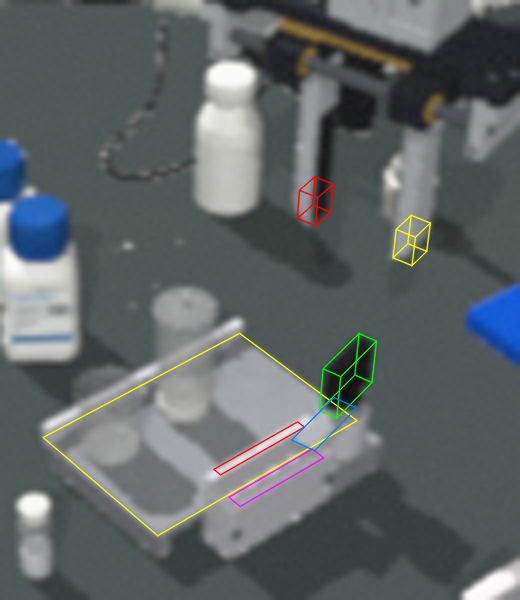

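```bash
python3 - <<'E'
from plant import ctrl
from h import *
p=lambda n:(lambda o:print(n,round(o['t'],2),np.round(o['eef_pos'],2),np.round(o['wrist_force'],2),np.round(o['torque'],3),round(o['width'],2),np.round(o['joint_pos'],4)))(ctrl.observe())
ctrl.move_linear([593.0,231.5,65],R(.31),150);p('down')
ctrl.command_gripper(20,15);p('w20')
ctrl.command_gripper(0,15);p('closed')
E
```

```text
down 6.78 [593.58 231.68  65.99] [-0.49 -0.21  0.17] [-0.068 -0.058 -0.001] 50.32 [-4.2160e-01  5.9100e-01  1.6000e-03  1.6895e+00 -1.1000e-03  8.5970e-01
 -1.0970e-01]
w20 7.43 [592.99 231.51  65.  ] [ 0.36  0.17 -0.69] [-0.022 -0.068  0.023] 20.12 [-4.2170e-01  5.9210e-01  1.5000e-03  1.6903e+00 -1.1000e-03  8.5920e-01
 -1.0960e-01]
closed 7.7 [592.86 231.44  64.9 ] [-1.21 -0.38 -0.42] [-0.067  0.079  0.011] 16.24 [-4.2160e-01  5.9220e-01  1.5000e-03  1.6905e+00 -1.1000e-03  8.5920e-01
 -1.0960e-01]
```

```bash
python3 - <<'E'
from plant import ctrl
from ov import *
s=snap(ctrl,'scene','s2');snap(ctrl,'top','t2'); print(ctrl.observe()['width'],ctrl.observe()['torque'])
cv2.imwrite('pics/s2z.png',cv2.resize(s['img'][120:260,290:420,::-1],None,fx=4.2,fy=4.2,interpolation=cv2.INTER_CUBIC))
E
```

```text
16.3044900276335 [-0.07086939  0.10567792 -0.02173266]
```

View pics/s2z.png

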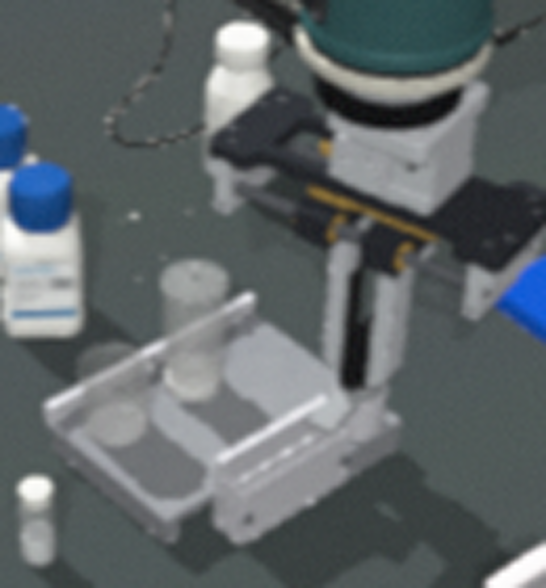

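```bash
python3 - <<'E'
from plant import ctrl
from h import *
p=lambda n:(lambda o:print(n,round(o['t'],2),np.round(o['eef_pos'],2),np.round(o['wrist_force'],2),np.round(o['torque'],3),round(o['width'],2),'yaw',round(float(np.arctan2(o['ee_rot'][1][0],o['ee_rot'][0][0])),4)))(ctrl.observe())
ctrl.command_gripper(0,30);p('g30')
for a in (.5,.8,1.1,1.35,1.55,1.62,1.66):
    ctrl.goto([593,231.5,65],R(a));p(a)
    o=ctrl.observe()
    if abs(o['torque'][2])>1.5 or np.linalg.norm(o['wrist_force'])>30: break
E
```

```text
g30 8.02 [592.88 231.54  65.62] [-5.49 -0.86 10.28] [-0.519  1.283  0.024] 11.87 yaw 0.3101
0.5 8.3 [592.58 231.37  65.65] [-8.92 -2.59 14.26] [-0.655  1.973  0.05 ] 11.94 yaw 0.501
0.8 8.67 [592.1  231.03  65.62] [-12.59  -4.24  14.96] [-1.262  2.855  0.02 ] 11.85 yaw 0.8006
1.1 9.03 [591.78 230.55  65.55] [-14.8   -7.81  20.3 ] [-1.851e+00  3.481e+00 -3.000e-03] 11.8 yaw 1.1004
1.35 9.37 [591.64 230.06  65.56] [-16.69  -9.7   22.98] [-2.343  3.901  0.013] 11.92 yaw 1.3502
```

```bash
python3 - <<'E'
from plant import ctrl
from h import *
p=lambda n:(lambda o:print(n,round(o['t'],2),np.round(o['eef_pos'],2),np.round(o['wrist_force'],2),np.round(o['torque'],3),round(o['width'],2),'yaw',round(float(np.arctan2(o['ee_rot'][1][0],o['ee_rot'][0][0])),4)))(ctrl.observe())
q=[591.0,229.5,66.3]
for a in (1.35,1.5,1.58,1.62,1.65,1.68):
    ctrl.goto(q,R(a));p(a)
    o=ctrl.observe()
    if np.linalg.norm(o['wrist_force'])>40: break
    q[0]+=o['wrist_force'][0]*.02;q[1]+=o['wrist_force'][1]*.02; q[2]+=o['wrist_force'][2]*.01
snap(ctrl,'scene','s3')
E
```

```text
1.35 9.62 [591.04 229.99  66.23] [ 1.49  3.47 -4.38] [ 0.927 -0.457  0.036] 11.79 yaw 1.3502
1.5 9.88 [591.03 229.69  66.2 ] [ 0.27  0.78 -2.35] [0.503 0.01  0.066] 11.85 yaw 1.4964
1.58 10.12 [591.02 229.49  66.22] [-0.14  0.98 -1.32] [0.166 0.044 0.041] 11.93 yaw 1.5753
1.62 10.38 [591.01 229.4   66.2 ] [-1.07 -0.71 -1.23] [-0.151  0.038  0.046] 11.26 yaw 1.6168
1.65 10.62 [591.03 229.37  66.21] [-0.59 -1.16 -0.1 ] [-0.31   0.062 -0.336] 11.73 yaw 1.6476
1.68 10.88 [591.06 229.37  66.23] [-0.54 -1.98  0.02] [-0.439  0.091 -0.617] 11.84 yaw 1.678
```

```bash
python3 - <<'E'
from plant import ctrl
from ov import *
ctrl.command_gripper(50,20)
ctrl.move_linear([591,229.4,150],None,200)
# to above holder
ctrl.goto([490,270,190],R(.7))
ctrl.goto([407.2,287.8,170],R(.043))
o=ctrl.observe();print(o['t'],o['eef_pos'],o['joint_pos'],o['wrist_force'])
s=snap(ctrl,'scene','s4');t=snap(ctrl,'top','t4')
rk=T(588.7,292,.048)
draw(t,rackitems(rk,1.57),(335,165,435,255),7,'pics/o6.png');draw(s,rackitems(rk,1.57),(290,170,400,260),6.6,'pics/o7.png')
E
```

```text
14.0167 [407.82576792 287.63627431 169.95350897] [-0.57179206  0.23693047 -0.11939227  1.95533432  0.03450256  0.95124787
 -0.66265072] [0.13227781 0.4712896  0.36106922]
```

View pics/o6.png

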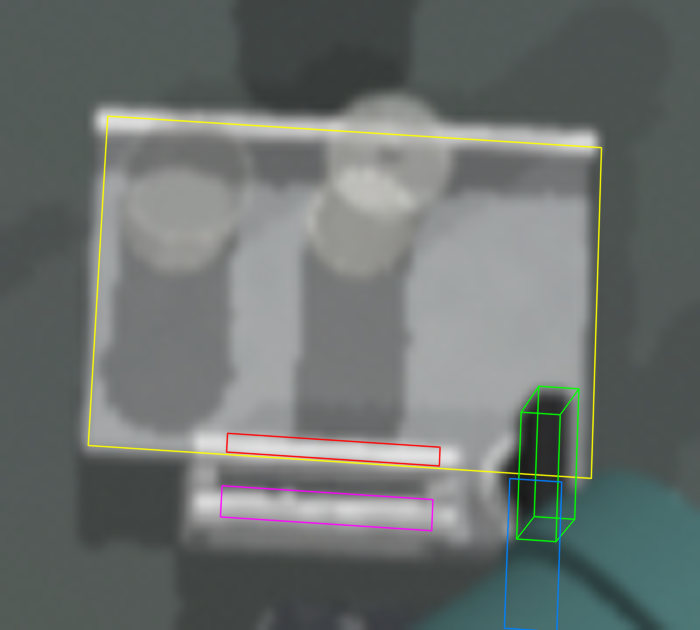

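View pics/o7.png

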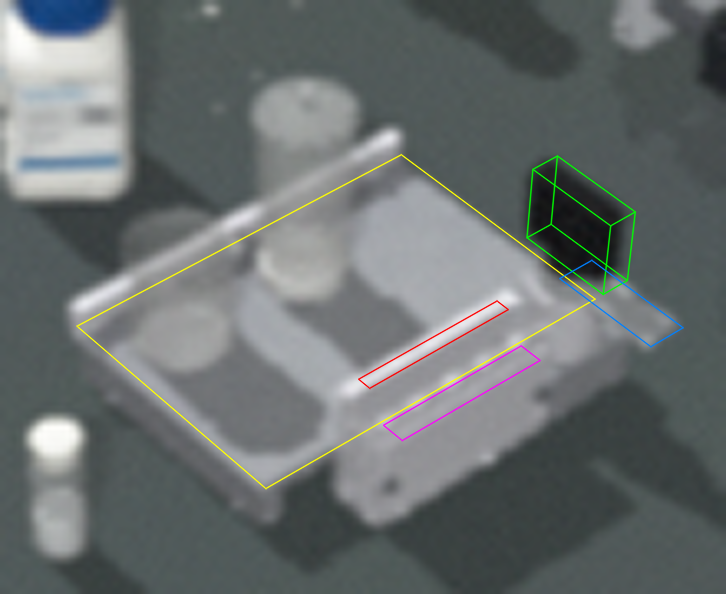

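View pics/s4.png

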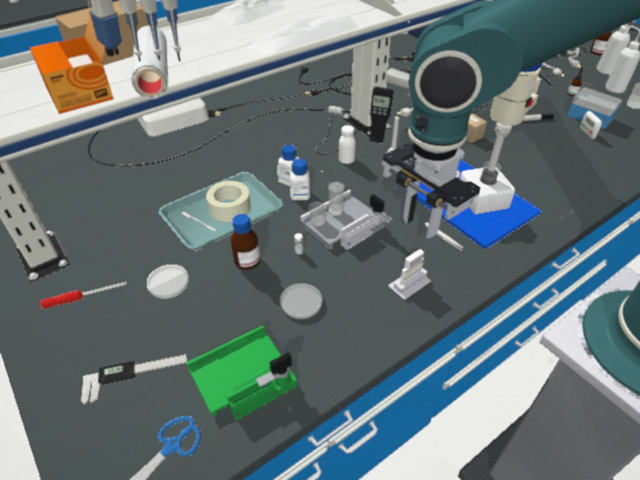

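```bash
python3 - <<'E'
from plant import ctrl
from ov import *
p=lambda n:(lambda o:print(n,round(o['t'],2),np.round(o['eef_pos'],2),np.round(o['wrist_force'],2),np.round(o['torque'],3),round(o['width'],2)))(ctrl.observe())
q=[406.3,286.8,61]
ctrl.move_linear(q,R(.043),170);p('down')
ctrl.command_gripper(18,10);p('18')
ctrl.command_gripper(0,8);p('c')
ctrl.pause(.2);p('c')
s=snap(ctrl,'scene','s5')
cv2.imwrite('pics/s5z.png',cv2.resize(s['img'][180:310,360:460,::-1],None,fx=4.5,fy=4.5,interpolation=cv2.INTER_CUBIC))
E
```

```text
down 14.91 [406.78 287.07  61.68] [0.42 0.47 0.22] [-0.014 -0.102  0.021] 50.19
18 15.58 [406.3  286.84  61.03] [-0.23  0.71 -0.79] [-0.037 -0.058 -0.001] 17.94
c 15.84 [406.58 286.8   61.02] [ 2.5  -0.57 -1.25] [ 0.002 -0.816 -0.06 ] 12.46
c 16.04 [406.47 286.8   61.02] [ 2.82  0.07 -1.37] [ 0.047 -0.896  0.014] 12.15
```

View pics/s5z.png

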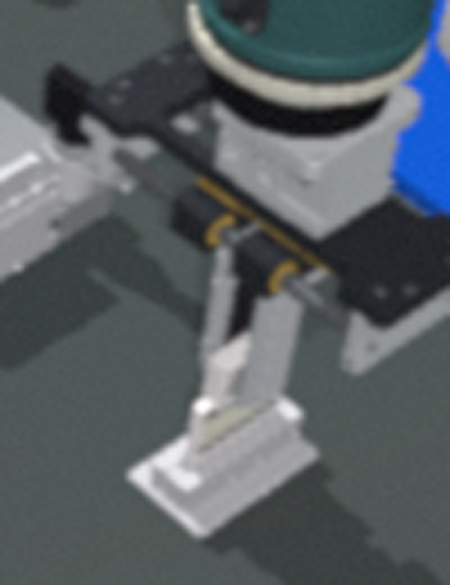

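```bash
python3 - <<'E'
from plant import ctrl
from ov import *
p=lambda n:(lambda o:print(n,round(o['t'],2),np.round(o['eef_pos'],2),np.round(o['wrist_force'],2),np.round(o['torque'],3),round(o['width'],2)))(ctrl.observe())
ctrl.move_linear([406.75,286.8,61.2],R(.043),20);p('nudge')
ctrl.command_gripper(0,40);p('c40')
ctrl.move_linear([406.8,286.8,120],R(.043),120);p('up')
ctrl.goto([580,292,150],R(.047)); ctrl.pause(.3);p('over')
s=snap(ctrl,'scene','s6');t=snap(ctrl,'top','t6')
cv2.imwrite('pics/s6z.png',cv2.resize(s['img'][110:260,280:420,::-1],None,fx=4,fy=4,interpolation=cv2.INTER_CUBIC))
cv2.imwrite('pics/t6z.png',cv2.resize(t['img'][150:270,320:460,::-1],None,fx=5,fy=5,interpolation=cv2.INTER_CUBIC))
E
```

```text
nudge 16.34 [406.76 286.78  61.2 ] [ 2.74  0.14 -1.43] [-0.053 -0.802 -0.012] 12.36
c40 16.56 [407.25 286.86  61.32] [ 4.29  0.17 -2.27] [-0.011 -1.52  -0.109] 11.92
up 17.2 [406.42 286.57 119.3 ] [ 0.07 -0.75 -0.72] [-0.025 -0.033 -0.03 ] 11.75
over 18.23 [579.47 292.26 150.12] [-0.32 -0.83 -0.84] [-0.063 -0.109  0.027] 11.58
```

View pics/s6z.png

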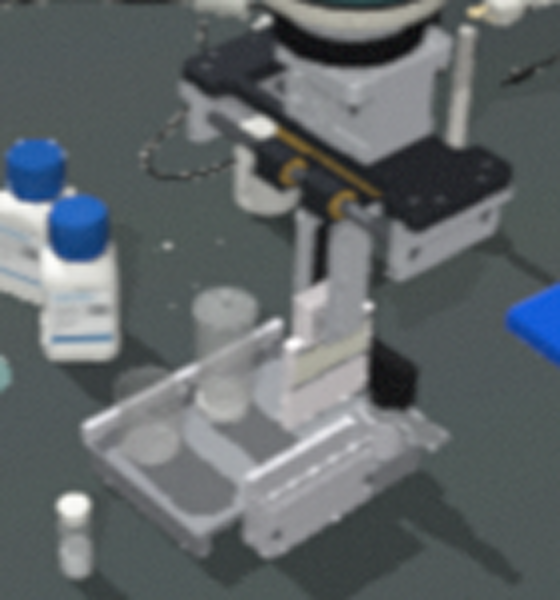

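View pics/t6z.png

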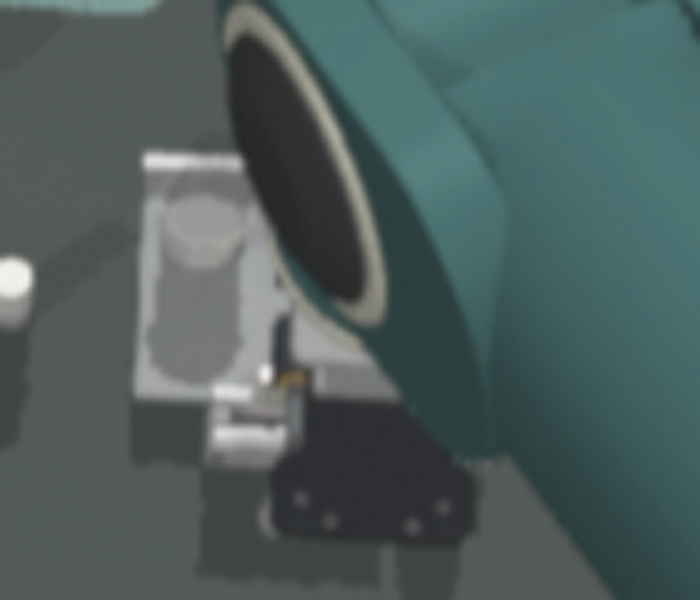

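```bash
python3 - <<'E'
from ov import *
s=load('s6')
for k,dy in enumerate((0,2)):
  h=T(580.0-.2,292.2+dy,.047)
  it=[(h,box(-3,3,-30,30,95,155),(0,200,0)),(h,box(-6,6,-22,22,152,182),(0,0,255))]
  draw(s,it,(335,165,385,220),11,f'pics/h{k}.png')
  draw(s,it+rackitems(T(589.8,293,.048),1.57),(335,165,385,220),11,f'pics/h{k}.png')
E
```

```text
(no output)
```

View pics/h0.png

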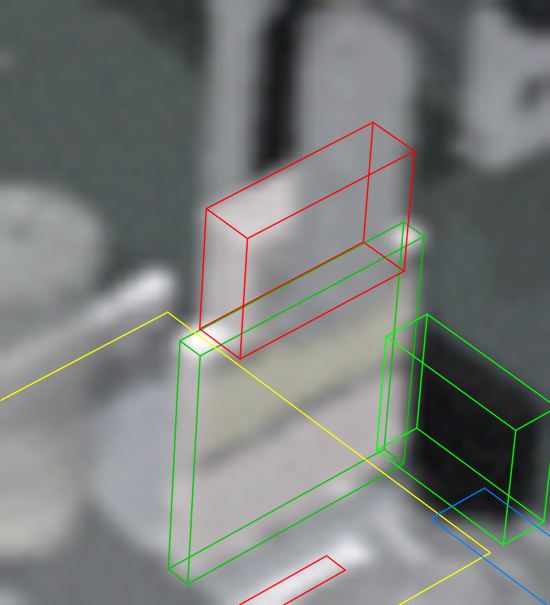

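```bash
python3 - <<'E'
from plant import ctrl
from ov import *
def p(n):
    o=ctrl.observe();print(n,round(o['t'],2),np.round(o['eef_pos'],2),np.round(o['wrist_force'],2),np.round(o['torque'],3),round(o['width'],2));return o
Rz=R(.047)
ctrl.move_linear([585.7,292.2,115],Rz,100);ctrl.pause(.2);o=p('pre'); f0=np.array(o['wrist_force'])
z=115
for z in (110,106,103,101):
    ctrl.move_linear([585.7,292.2,z],Rz,40);ctrl.pause(.1);o=p(z)
    if abs(o['wrist_force'][2]-f0[2])>5 or abs(o['wrist_force'][0]-f0[0])>6: break
snap(ctrl,'scene','s7')
E
```

```text
pre 19.04 [585.91 292.37 115.57] [-0.14 -0.3  -0.53] [-0.073 -0.051  0.056] 11.73
110 19.42 [585.68 292.21 110.04] [-0.92  0.04 -0.25] [-0.01  -0.097 -0.009] 12.02
106 19.77 [585.69 292.19 105.96] [-0.04  0.25  0.22] [-0.041 -0.027 -0.028] 12.06
103 20.12 [585.7  292.19 102.96] [-0.07 -0.27 -1.02] [-0.079 -0.041 -0.019] 11.66
101 20.47 [585.71 292.23 100.99] [ 0.49  0.29 -0.76] [-0.013 -0.061  0.011] 11.99
```

```bash
python3 - <<'E'
from plant import ctrl
from ov import *
def p(n):
    o=ctrl.observe();print(n,round(o['t'],2),np.round(o['eef_pos'],2),np.round(o['wrist_force'],2),np.round(o['torque'],3),round(o['width'],2));return o
Rz=R(.047)
x=585.7
for i in range(9):
    x+=.7
    ctrl.move_linear([x,292.2,101],Rz,20);ctrl.pause(.1);o=p(round(x,1))
    if o['wrist_force'][0]<-3: break
d=snap(ctrl,'scene','s8')
cv2.imwrite('pics/s8z.png',cv2.resize(d['img'][150:260,300:400,::-1],None,fx=5.4,fy=5.4,interpolation=cv2.INTER_CUBIC))
E
```

```text
586.4 20.87 [586.4  292.19 101.  ] [ 1.17 -0.2  -1.  ] [-0.041 -0.065 -0.042] 11.68
587.1 21.22 [587.06 292.22 100.96] [-0.51  0.24 -0.45] [-0.055 -0.109 -0.005] 11.63
587.8 21.57 [587.77 292.23 100.95] [-0.18  0.05  0.07] [-0.028 -0.111  0.007] 11.56
588.5 21.92 [588.53 292.19 101.02] [-0.27 -0.79 -1.48] [ 0.006 -0.125 -0.003] 11.84
589.2 22.27 [589.2  292.2  100.99] [-0.89 -0.2  -0.73] [-0.019 -0.088  0.004] 12.0
589.9 22.62 [589.89 292.23 100.98] [ 0.56  0.25 -0.04] [-0.055 -0.03  -0.035] 11.99
590.6 22.97 [590.28 292.21 100.92] [-4.12  0.51  0.66] [-0.15   1.205  0.159] 11.81
```

View pics/s8z.png

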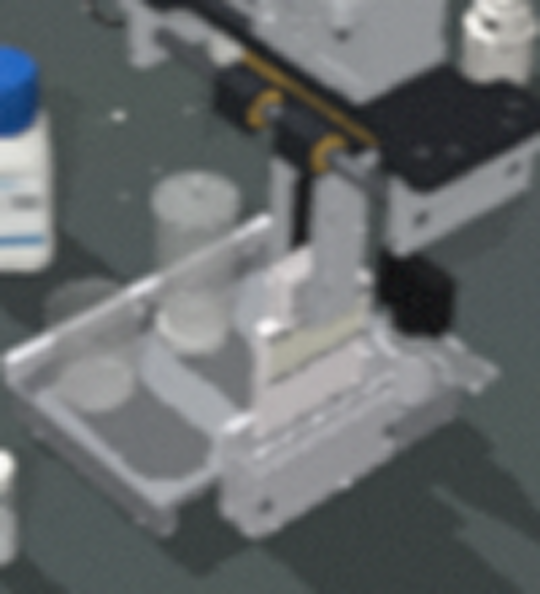

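```bash
python3 - <<'E'
from plant import ctrl
from ov import *
def p(n):
    o=ctrl.observe();print(n,round(o['t'],2),np.round(o['eef_pos'],2),np.round(o['wrist_force'],2),np.round(o['torque'],3),round(o['width'],2));return o
Rz=R(.051)
ctrl.move_linear([589.1,292.2,101],Rz,20);ctrl.pause(.1);p('back')
for z in (97,93,89,85,81,79,77.5):
    ctrl.move_linear([589.1,292.2,z],Rz,40);ctrl.pause(.1);o=p(z)
    if np.abs(o['wrist_force']).max()>7: break
snap(ctrl,'scene','s9')
E
```

```text
back 23.37 [589.4  292.17 101.1 ] [ 0.26 -1.16 -1.29] [-0.004 -0.091  0.046] 11.64
97 23.72 [589.11 292.19  96.92] [-0.61  0.36 -0.84] [ 0.001 -0.105  0.011] 11.45
93 24.07 [589.07 292.23  92.96] [-0.39  0.37 -0.97] [-0.021 -0.059 -0.058] 11.59
89 24.42 [589.08 292.19  88.95] [-0.41 -0.32 -0.23] [ 0.007 -0.061 -0.025] 11.89
85 24.77 [589.06 292.2   84.94] [ 0.63 -0.26 -2.69] [-0.049 -0.119 -0.047] 11.76
81 25.12 [589.09 292.16  80.96] [-0.34  0.86 -0.43] [-0.028 -0.072  0.034] 11.86
79 25.47 [589.12 292.2   79.03] [ 0.41 -0.17 -0.67] [ 0.01  -0.071  0.028] 11.68
77.5 25.82 [589.06 292.21  77.46] [ 0.03  0.59 -1.18] [-0.065 -0.069  0.036] 11.88
```

```bash
python3 - <<'E'
from plant import ctrl
from ov import *
def p(n):
    o=ctrl.observe();print(n,round(o['t'],2),np.round(o['eef_pos'],2),np.round(o['wrist_force'],2),np.round(o['torque'],3),round(o['width'],2));return o
Rz=R(.051)
ctrl.command_gripper(0,55)
z=76.
while z>62:
    ctrl.move_linear([589.1,292.2,z],Rz,40);ctrl.pause(.15);o=p(round(z,1))
    if o['wrist_force'][2]>17 or np.abs(o['wrist_force'][:2]).max()>12: break
    z-= 1.5 if z>69.5 else .5
d=snap(ctrl,'scene','s10')
cv2.imwrite('pics/s10z.png',cv2.resize(d['img'][150:260,300:400,::-1],None,fx=5.4,fy=5.4,interpolation=cv2.INTER_CUBIC))
E
```

```text
76.0 26.48 [589.26 292.27  76.17] [-0.68  0.81  1.23] [ 0.054 -0.192 -0.005] 11.86
74.5 26.88 [589.21 292.27  74.59] [1.17 0.66 3.29] [ 0.104 -0.362  0.002] 11.69
73.0 27.28 [589.22 292.26  73.09] [1.08 1.63 4.4 ] [ 0.165 -0.491  0.009] 11.75
71.5 27.68 [589.18 292.24  71.61] [1.46 0.59 5.49] [ 0.229 -0.596  0.046] 11.5
70.0 28.08 [589.19 292.26  70.15] [0.76 1.45 5.55] [ 0.238 -0.538 -0.074] 12.17
68.5 28.48 [589.19 292.29  68.7 ] [1.67 0.98 6.26] [ 0.172 -0.423 -0.036] 11.62
68.0 28.88 [589.22 292.28  68.23] [1.71 0.68 7.2 ] [ 0.145 -0.419 -0.002] 12.04
67.5 29.28 [589.21 292.26  67.76] [0.68 0.55 6.55] [ 0.151 -0.428  0.066] 11.49
67.0 29.68 [589.24 292.25  67.28] [1.54 0.32 7.73] [ 0.103 -0.277 -0.019] 11.48
66.5 30.08 [589.25 292.27  66.92] [ 0.44 -0.27  8.52] [ 0.024 -0.187 -0.012] 11.67
66.0 30.48 [589.33 292.33  66.85] [-0.99 -0.04 15.87] [-0.305  0.396  0.035] 11.66
65.5 30.88 [589.4  292.4   66.79] [-3.01 -1.78 19.74] [-0.52   0.971  0.015] 11.75
```

View pics/s10z.png

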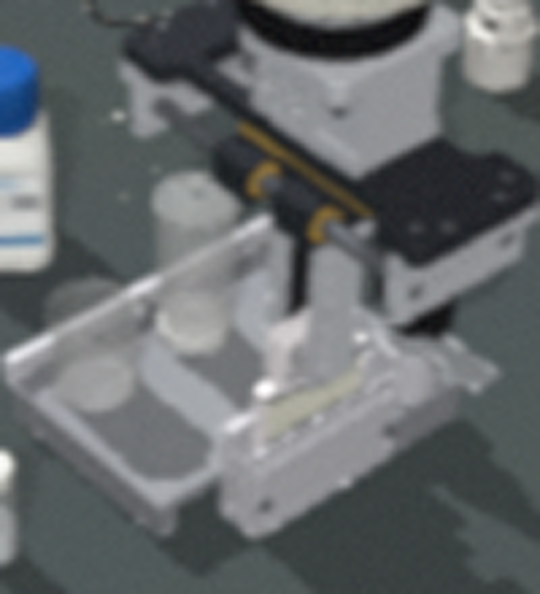

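```bash
python3 - <<'E'
from plant import ctrl
from ov import *
ctrl.pause(1); o=ctrl.observe(); print(o['t'],o['eef_pos'],o['wrist_force'],o['width'])
d=snap(ctrl,'scene','s11'); snap(ctrl,'top','t11')
draw(d,rackitems(T(589.1,292.5,.05),1.57)[3:],(330,170,400,240),8,'pics/o9.png')
E
```

```text
31.9333 [589.37378816 292.39396776  66.74932702] [-2.83822905 -1.0285578  20.7350837 ] 11.668589548224617
```

View pics/o9.png

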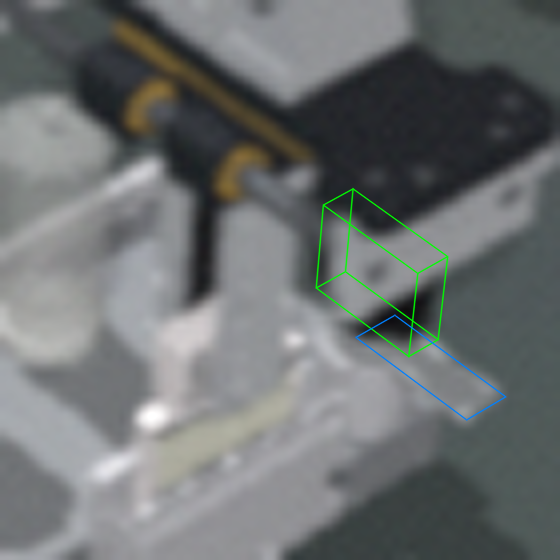

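View pics/s11.png

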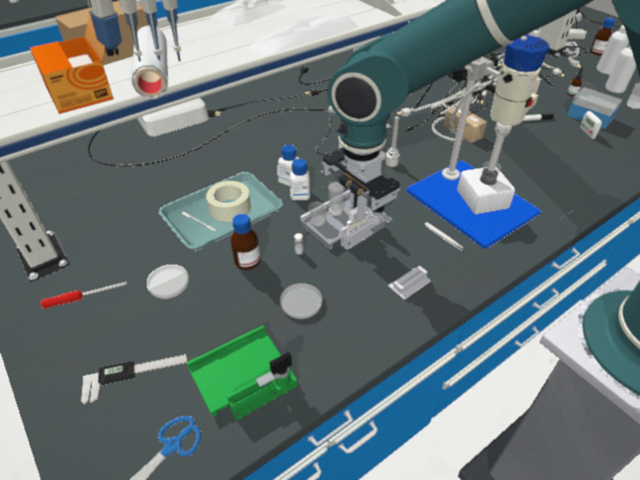

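```bash
python3 -c "
from plant import ctrl
ctrl.close_job(); print(ctrl.observe()['t'])"
```

```text
the job is handed in; nothing more can be done
the job is handed in; nothing more can be done
```

The job is done and handed in at about 32 s of the 51 s. I turned the clamp knob first, then pressed the label holder fully home in the rack's slot, and it is still gripped and pushed down.

- **Knob:** I turned it counterclockwise until the torque showed its stop, at about 1.61–1.65 rad tool yaw, with the rack itself at about 0.05 rad. The later pictures show the blade pointing forward and the slot clear. It did not start at 0; I measured about 0.26 rad.
- **Insertion:** I took the holder by its grip block, with the window facing front. I touched the slot's rear wall lightly (about 4 N) to find its position, then lowered the holder into the slot without side contact.
- **Pressed home:** The spring force rose from about 3 to 8.5 N, then climbed sharply at TCP z ≈ 66.8 mm. That puts the holder's bottom at about 12 mm, the solid stop. After a further second it still held at 20.7 N, with the finger opening unchanged at 11.7 mm.
- **Other things:** The bystanders I could see in the last picture stood where they were at the start.
- **Disagreements:** The cameras and the arm differed by about 1–2 mm on where the rack is, so I used the touch on the wall instead. While turning the knob I was slightly off its axis, and the wrist force reached about 30 N until I re-centred.

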